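# Close and lock the test-adapter cover

## Robot

A 6-joint arm with a two-finger parallel gripper is mounted at the origin on the work surface. World frame = base frame: x ahead of the robot, y to its left, z up, the work surface at z = 0. Lengths are in m, angles in rad, forces in N, time in s.
With the tool pointing down it reaches from about 0.25 to 0.775 m from the base axis. Payload 4 kg.
Tool frame: the origin (TCP) lies at the centre of the arm's flange, where the gripper is bolted on; the fingertips stand 199 mm ahead of it and the grasp point (between the pads) lies 180 mm ahead of it; z points along the fingers, y is the line along which they close (so a half turn about z gives the same grasp; the last joint's range is limited). The gripper opens to 94 mm and grips with 3 to 60 N. Pads are 16 mm wide; open, the fingers measure 119 mm over their backs; the gripper's body (75 mm by 177 mm) begins 78 mm behind the grasp point.
Start: joints at [-1.332, 0.087, 1.371, -0, 1.684, -0.103], TCP at [0.184, -0.518, 0.405] pointing down, gripper open.
Joint ranges: [-3.1, 3.1], [-0.76, 2.03], [0.27, 2.55], [-1.08, 4.22], [0.17, 2.65], [-2.57, 2.57]. Speed limits (rad/s): [2.79, 2.79, 3.14, 3.14, 3.14, 3.14].

## Interface

Orientations are given as [roll, pitch, yaw] about the fixed x, y, z axes, in that order (R = Rz(yaw) Ry(pitch) Rx(roll)).
In Python, from bench import robot, eyes, models gives the robot as it stands.
- The arm moves only by the tool step_arm, never from a script. Its argument "commands" is a list that holds one entry, the list of rows, each a list of 7 numbers: the shift along the tool's x, y, z in mm, then the turn, a rotation vector about the tool's x, y, z in rad, then the finger opening in mm, from 0 to 94. In form: [[[tx, ty, tz, wx, wy, wz, gripper], ...]]. A call has 1 to 20 rows; each row shifts and turns the commanded pose from where the row before left it, along the tool's axes as they then stand; what a row does not reach is not made up. A row lasts 1/8 s, in which the tool goes at most 62.5 mm and 10.7 degrees, less where a joint would pass 70% of its speed; a pose out of reach is approached as far as the arm can. A call is refused whole if a number of a shift passes 62.5 or a number of a turn 0.188, either way. A call with a gripper value outside its range is refused whole. The fingers move at their own pace and stop on an object; the grip force is fixed at half the most. Time passes only in rows, so rows that do not move let the fingers close. It gives the time, the measured TCP pose, the force, the opening and the grip force at its end, in the units of the state.
- robot.get_obs(): the state, without advancing time (a new reading comes with each control period).
- eyes.snapshot(name): name is "scene" or "top" or "wrist"; returns a dict with "color" (384x512x3 uint8, red, green, blue), "camera_matrix" (3x3 intrinsics, pixels), "eye" and "rotation" of the camera in the world; the wrist camera has in their place "tool_from_camera" (4x4, takes a point from camera to tool coordinates, whose origin is the TCP and whose axes are the flange's). Camera axes: x right, y up, looking along -z (the intrinsics and any distortion apply to the point x, -y, -z); pixel columns grow to the right and rows downward; lengths in m; the calibration is good to about 2 mm. A picture is of the moment at which its call begins: read the wrist's pose just before it. There is no depth.
- robot.close_job(): hands the job in; it is judged then, once.
Trained networks look in a picture, given as the dict that the camera call returned (one of the last four; its "shot" number tells which), for a name from the list of things; names that differ only in an ending like _2 or _b are one class to them, and where a whole thing is asked for, a point or a joint stands for the part that bears it (a point fixed in the world has none). Each returns a list of dicts, best first, with "confidence" (0 to 1); they miss things now and then, are a little off and sometimes report something else, mostly with a low value. They report only what shows in the picture. A call takes as long as a camera call.
- models.masks_of(picture, query): "mask" (384x512 bool, what is visible of it) and "xy" ([column, row] in pixels, amid what is visible of it).
- models.tip_of(picture, query): "xy" ([column, row] in pixels: a listed point, or the origin of a listed thing).
The state is a dict: "time": time; "joint_positions": joint angles; "qvel": joint speeds; "joint_torque": joint torques, N m; "tool_pos": TCP position; "ee_rot": TCP orientation; "wrist_force": force on the tool from outside, world axes, zero at the start; "wrist_torque": the same for the moment, N m; "width": finger opening in m; "finger_force": force on a finger pad.
Only numpy, scipy, OpenCV 4.12 (cv2) and the standard library are available. Lean on these libraries where they do the work, as an engineer would, in place of code of your own. Each camera call takes 0.05 s, during which the arm holds its last target. There are 200 camera calls.

## Task

Slide the black cover of the aluminium test-adapter box fully shut, then push its red quarter-turn stud all the way in, turn it clockwise while it is held in until it reaches its stop, and let it spring back and lock. Push firmly but never force the stud, neither down on the bottom of its socket nor round when it jams, and leave the parts and tools lying around where they are.

Things in the scene. Friction and masses are not known exactly. Their poses are not given: they have to be found in the camera images.
- box: aluminium test-adapter box, 190 (x) by 290 (y) by 70 mm high, bolted down; origin: centre of its underside, z up. Deck (top) at z 70 mm, with two guide rails along y, 7 mm high, and a yellow stop bar across its -y end. A black cover, 112 by 190 mm, its top 6 mm above the deck, slides along y over a port with blue sockets
- cover (a joint): position of the black cover in m: 0 = fully shut, at its solid end stop at the box's -y end; grows to 0.10 as it opens towards the box's +y. It needs about 2 N to slide, stays where it is left, and can be moved by holding the stud
- stud (a joint): turn of the red stud in rad: 0 = unlocked (bar along the box's x), grows CLOCKWISE seen from above to a stop at 1.40 (locked). Pushed in at 0 rad with the cover shut, its foot passes a slot; held fully in, it turns under a ridge (met at 0.4 to 1.0 rad); let go at the stop it springs back about 4 mm and stays caught. Not held fully in, it jams; let go at 0 it springs out
- stud_grip (a point): centre of the top of the red stud's grip bar; x along the bar, z up. Bar 36 (x) by 12 (y) by 25 mm high, on a round red flange 45 mm across, 5 mm thick, its top 25 mm below this point; fingertips may press on it. With the stud out this point is 136 mm above the box's underside, 60 mm above the cover's top. It stands near the cover's +y end and rides with it
- plunger: the stud's sprung shaft, sliding down with it; origin on its axis, 66 mm below point stud_grip. Spring 3 N at first, 0.35 N more per mm. The socket's depth differs from box to box, unseen: the stud meets solid bottom after 13 to 23 mm (force climbs steeply above the spring's 8 to 11 N) and turns only within 1.5 mm of it. Over 30 N in all is too much. Cover not shut: it stops after 1 mm
- well (a point): where the stud's axis meets the deck once the cover is fully shut: on the box at x 0, y 45 mm, z 70 mm; same axes as the box
- piston: bystander: aluminium piston, 72 mm across, 46 mm high; origin under its centre
- bearing: bystander: steel bearing ring, 52 mm across, 15 mm high, flat on the table in front of the box; origin under its centre
- wrench: bystander: wrench, 150 mm long, lying along the far side of the box; x along it
- driver: bystander: blue-handled screwdriver, 180 mm long, lying on the table; x along it
- oil: bystander: closed white bottle with red cap, 52 mm across, 130 mm high; origin under its centre
- spacer: bystander: brass spacer ring, 20 mm across, 8 mm high, lying on the box's deck outside the rail on its far (+x) side
- conrod: bystander: steel connecting rod, about 145 mm long, 18 mm high, lying flat; x along it

How it is judged:
By the outcome, as a careful person would: the job done as asked, in the order asked, and still so for the second after the job is handed in, with the robot touching nothing.
It also fails if it takes over 54 s, if anything falls off the work surface, if the arm or the gripper's body presses on something with over 40 N, if the wrist force passes 120 N, or if a joint passes its speed limit or range.

## Working session

There is one attempt and no reset: what is moved stays moved. The work goes in short steps, Python scripts to look and compute and a tool call to move; the robot and the scene stay as the last step left them, time stands still between calls to the robot, and variables do not carry over. Pictures are saved under pics/ and viewed, at most 10 in all, crops included, and the job is handed in when it is done.

Besides the shell and the picture viewer there is one more tool, called after "Call:" in YAML: its name, and indented under it one key for each argument. step_arm: Moves the arm, as the interface text tells. Its arguments: {"type":"object","properties":{"commands":{"type":"array"}},"required":["commands"]}

```bash
mkdir -p pics
cat > h.py <<'E'
import numpy as np, cv2
from bench import robot, eyes, models
from scipy.spatial.transform import Rotation as R
def ray(p,xy):
    K=np.array(p["camera_matrix"]); d=np.linalg.inv(K)@[xy[0],xy[1],1]; d=np.array([d[0],-d[1],-d[2]])
    if "eye" in p: E,Q=np.array(p["eye"]),np.array(p["rotation"])
    else:
        o=robot.get_obs(); T=np.array(p["tool_from_camera"]); W=R.from_euler('xyz',o["ee_rot"]).as_matrix()
        E=W@T[:3,3]+o["tool_pos"]; Q=W@T[:3,:3]
    return E,Q@d
def atz(p,xy,z):
    E,d=ray(p,xy); return E+d*(z-E[2])/d[2]
def tri(rs):
    A=0;b=0
    for E,d in rs:
        d=d/np.linalg.norm(d);M=np.eye(3)-np.outer(d,d);A=A+M;b=b+M@E
    x=np.linalg.solve(A,b); return x,[np.linalg.norm(np.cross(x-E,d/np.linalg.norm(d)))for E,d in rs]
E
cat > a.py <<'E'
from h import *
o=robot.get_obs();print(o["time"],o["tool_pos"],o["ee_rot"],o["wrist_force"])
im=[];P={}
for n in("scene","top"):
    p=eyes.snapshot(n);P[n]=p;im.append(p["color"][:,:,::-1])
    print(n,np.round(p["eye"],3),[k for k in p])
    for q in("stud_grip","well","box","plunger"):
        print(q,[(np.round(t["xy"],1),round(t["confidence"],2)) for t in models.tip_of(p,q)[:2]])
for q in("stud_grip","box","plunger"):
    try: print(q,tri([ray(P[n],models.tip_of(P[n],q)[0]["xy"]) for n in P]))
    except Exception as e: print(q,e)
for z in (.136,): print([atz(P[n],models.tip_of(P[n],"stud_grip")[0]["xy"],z) for n in P])
cv2.imwrite("pics/scene.png",im[0]);cv2.imwrite("pics/top.png",im[1])
E
python3 a.py
```

```text
0.0 [ 0.18430969 -0.51807814  0.40351889] [-3.13939307e+00 -2.16895149e-04  3.41785995e-01] [ 0.62047173  0.33193893 -0.64292646]
scene [ 1.519 -0.25   1.066] ['color', 'camera_matrix', 'eye', 'rotation', 'shot']
stud_grip [(array([254.3, 188.3]), 0.54), (array([323.5, 184.6]), 0.26)]
well [(array([231. , 209.6]), 0.81)]
box [(array([213.7, 224.5]), 0.75)]
plunger [(array([256.6, 206.1]), 0.61)]
top [0.296 0.052 1.13 ] ['color', 'camera_matrix', 'eye', 'rotation', 'shot']
stud_grip [(array([256.3, 181.4]), 0.74)]
well [(array([275. , 187.4]), 0.76)]
box [(array([289.1, 192. ]), 0.94)]
plunger [(array([255.5, 185.3]), 0.59)]
stud_grip At least one array has zero dimension
box At least one array has zero dimension
plunger At least one array has zero dimensionTraceback (most recent call last):
  File "a.py", line 12, in <module>
    for z in (.136,): print([atz(P[n],models.tip_of(P[n],"stud_grip")[0]["xy"],z) for n in P])
                             ~~~^^^^^^^^^^^^^^^^^^^^^^^^^^^^^^^^^^^^^^^^^^^^^^^^^
  File "h.py", line 12, in atz
    E,d=ray(p,xy); return E+d*(z-E[2])/d[2]
                                       ~^^^
IndexError: invalid index to scalar variable.
```

```bash
sed -i 's/E,Q=np.array(p\["eye"\]),np.array(p\["rotation"\])/E,Q=np.array(p["eye"]),rot(p["rotation"])/' h.py
cat >> h.py <<'E'
def rot(r):
    r=np.array(r)
    return r if r.shape==(3,3) else R.from_euler('xyz',r).as_matrix() if r.shape==(3,) else R.from_quat(r).as_matrix()
E
sed -i 's/^    print(n,.*/    print(n,np.array(p["rotation"]),p["camera_matrix"])/; s/^for z in/cv2.imwrite("pics\/scene.png",im[0]);cv2.imwrite("pics\/top.png",im[1])\nfor z in/' a.py
python3 a.py
```

```text
0.85 [ 0.18435822 -0.51817504  0.40473426] [3.14143446e+00 6.18603818e-05 3.41825872e-01] [-0.16186097  0.15400208  0.40386025]
scene [ 0.82300729 -0.01493333  1.31778639] [[485.57779258   0.         251.24531003]
 [  0.         485.57779258 196.48649815]
 [  0.           0.           1.        ]]
stud_grip [(array([251. , 189.5]), 0.45), (array([255.9, 207.3]), 0.24)]
well [(array([229.5, 204.3]), 0.56)]
box [(array([215. , 228.3]), 0.78)]
plunger [(array([257.4, 207.7]), 0.56)]
top [ 0.20592734 -0.00400311 -1.6743233 ] [[353.81032588   0.         255.56838939]
 [  0.         353.81032588 192.05036869]
 [  0.           0.           1.        ]]
stud_grip [(array([254.4, 179.8]), 0.67)]
well [(array([272.5, 187.1]), 0.89)]
box [(array([288.3, 190.5]), 0.56)]
plunger [(array([252.4, 185.5]), 0.45)]
stud_grip (array([0.53508755, 0.02239241, 0.14688781]), [np.float64(0.004331786285149732), np.float64(0.004331786285149831)])
box (array([ 0.52374431, -0.0859428 ,  0.00263921]), [np.float64(0.002640441684140969), np.float64(0.002640441684140956)])
plunger (array([0.53732006, 0.03514744, 0.07410944]), [np.float64(0.0025908842545922174), np.float64(0.0025908842545921866)])
[array([0.52255868, 0.02131783, 0.136     ]), array([0.53879324, 0.02631488, 0.136     ])]
```

View pics/scene.png

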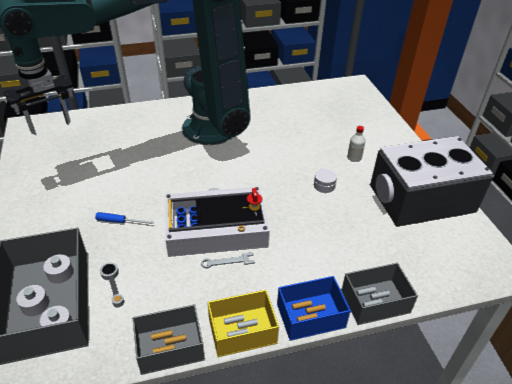

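View pics/top.png

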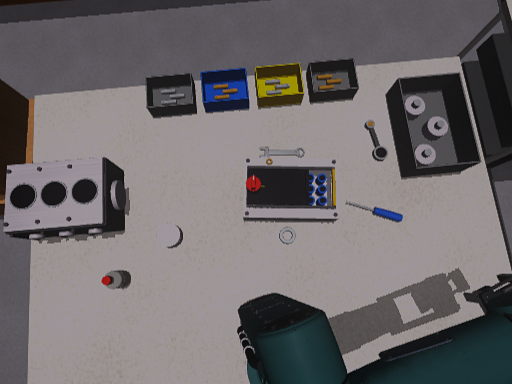

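The top view shows the box at (290,190), with the red stud at (254,184) near its +y end and the yellow bar at the right. The box yaw is about -0.1. The cover is open about 70 mm. Next I'll move above it and measure with the wrist camera.

Call:
step_arm:
  commands:
    - [[41.6, -31, 0, 0, 0, 0, 94], [41.6, -31, 0, 0, 0, 0, 94], [41.6, -31, 0, 0, 0, 0, 94], [41.6, -31, 0, 0, 0, 0, 94], [41.6, -31, 0, 0, 0, 0, 94], [41.6, -31, 0, 0, 0, 0, 94], [41.6, -31, 0, 0, 0, 0, 94], [41.6, -31, 0, 0, 0, 0, 94], [41.6, -31, 0, 0, 0, 0, 94], [41.6, -31, 0, 0, 0, 0, 94], [41.6, -31, 0, 0, 0, 0, 94], [41.6, -31, 0, 0, 0, 0, 94], [0, 0, 0, 0, 0, -0.18, 94], [0, 0, 0, 0, 0, -0.18, 94], [0, 0, 0, 0, 0, -0.18, 94], [0, 0, 0, 0, 0, -0.18, 94], [0, 0, 0, 0, 0, -0.18, 94], [0, 0, 0, 0, 0, -0.18, 94], [0, 0, 0, 0, 0, -0.18, 94], [0, 0, 0, 0, 0, -0.18, 94]]

```text
time: 4.25
tool_pos: [0.53, -0.0004, 0.4047]
ee_rot: [3.142, 0.0, 1.788]
wrist_force: [-0.4, 0.5, 0.0]
width: 0.0936
finger_force: 0.0
```

Call:
step_arm:
  commands:
    - [[0, 0, 0, 0, 0, -0.18, 94], [0, 0, 0, 0, 0, -0.18, 94], [0, 0, 0, 0, 0, -0.18, 94], [0, 0, 0, 0, 0, -0.18, 94], [0, 0, 0, 0, 0, -0.18, 94], [0, 0, 0, 0, 0, -0.18, 94], [0, 0, 0, 0, 0, -0.18, 94], [0, 0, 0, 0, 0, 0, 94]]

```text
time: 5.25
tool_pos: [0.53, -0.0004, 0.4047]
ee_rot: [-3.142, 0.0, 3.04]
wrist_force: [0.1, -1.2, -0.8]
width: 0.0938
finger_force: 0.0
```

```bash
cat > b.py <<'E'
from h import *
import sys
o=robot.get_obs();print(o["time"],o["tool_pos"],o["ee_rot"],np.round(o["joint_positions"],2))
p=eyes.snapshot("wrist");print(np.round(p["tool_from_camera"],3))
cv2.imwrite(sys.argv[1],p["color"][:,:,::-1])
zs={"stud_grip":.136,"well":.07,"box":0,"plunger":.07}
for q in zs:
    for t in models.tip_of(p,q)[:2]: print(q,np.round(t["xy"],1),round(t["confidence"],2),np.round(atz(p,t["xy"],zs[q]),4))
E
python3 b.py pics/w1.png
```

```text
5.25 [ 5.29974253e-01 -3.90648552e-04  4.04684147e-01] [-3.14155130e+00  8.71724673e-05  3.03962993e+00] [-0.11  0.04  1.42 -0.    1.68 -1.58]
[[ 0.     0.971  0.239  0.069]
 [ 1.    -0.    -0.    -0.001]
 [-0.     0.239 -0.971  0.019]
 [ 0.     0.     0.     1.   ]]
stud_grip [284.2 195.2] 0.84 [0.5345 0.0294 0.136 ]
stud_grip [237.8 244.2] 0.36 [ 0.5816 -0.0216  0.136 ]
well [217.6 174.3] 0.85 [ 0.5195 -0.0426  0.07  ]
box [195.9 165.6] 0.72 [ 0.5163 -0.0834  0.    ]
box [196.2  63.8] 0.57 [ 0.3798 -0.0619  0.    ]
plunger [280.4 177.1] 0.84 [0.5306 0.0327 0.07  ]
```

View pics/w1.png

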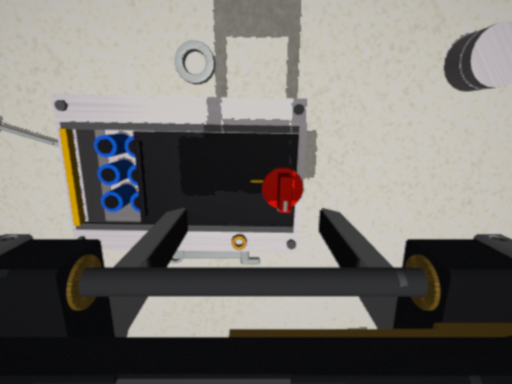

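The wrist view shows the deck screws at (61,104), (298,109) and (291,244), and the stud flange near (283,189). I'll fit the box frame from these.

```bash
cat > c.py <<'E'
from h import *
p=eyes.snapshot("wrist")
s=[atz(p,q,.07)for q in((61,104),(298,109),(291,244))]
print(np.round(s,4))
d=s[1]-s[0];print("yaw a",np.arctan2(-d[0],d[1]),np.linalg.norm(d)); d=s[2]-s[1];print("yaw b",np.arctan2(d[1],d[0]),np.linalg.norm(d))
c=(s[0]+s[2])/2;print("centre",c)
h=cv2.cvtColor(p["color"],cv2.COLOR_RGB2HSV);m=((h[...,1]>150)&((h[...,0]<6)|(h[...,0]>174))&(h[...,2]>60)).astype(np.uint8)
n,l,st,ce=cv2.connectedComponentsWithStats(m);i=1+np.argmax(st[1:,4]);print(st[i],ce[i])
cnt=max(cv2.findContours((l==i).astype(np.uint8),0,1)[0],key=len);(x,y),r=cv2.minEnclosingCircle(cnt);print(x,y,r,atz(p,(x,y),.111))
print([np.round(atz(p,t["xy"],.136),4) for t in models.tip_of(p,"stud_grip")[:1]])
x0,y0,w,hh=st[i][:4]
cr=p["color"][y0-15:y0+hh+15,x0-15:x0+w+15,::-1]
cv2.imwrite("pics/crop.png",cv2.resize(cr,None,fx=6,fy=6,interpolation=2));print(x0-15,y0-15)
E
python3 c.py
```

```text
[[ 0.421  -0.2089  0.07  ]
 [ 0.4535  0.0587  0.07  ]
 [ 0.6201  0.0396  0.07  ]]
yaw a -0.12090131526555083 0.2695625668861645
yaw b -0.11393834984447643 0.16767723176123078
centre [ 0.52051518 -0.08464536  0.07      ]
[ 262  168   41   46 1355] [281.8        188.42066421]
283.0 190.5 23.286361694335938 [0.53647032 0.03088576 0.111     ]
[array([0.5327, 0.0286, 0.136 ])]
247 153
```

View pics/crop.png

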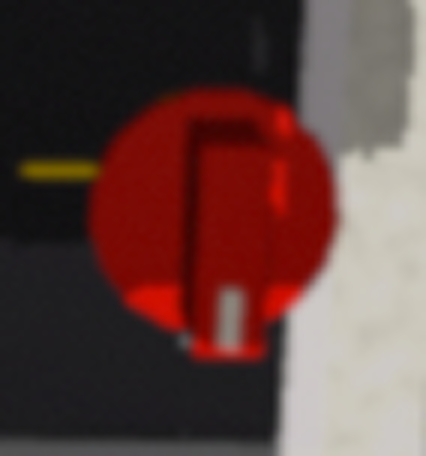

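Call:
step_arm:
  commands:
    - [[0, 15.3, 0, 0, 0, 0.015, 94], [0, 15.4, 20, 0, 0, 0, 94], [0, 0, 30, 0, 0, 0, 60], [0, 0, 25, 0, 0, 0, 60], [0, 0, 15, 0, 0, 0, 50], [0, 0, 1.5, 0, 0, 0, 40], [0, 0, 0, 0, 0, 0, 40]]

```text
time: 6.48
tool_pos: [0.5336, 0.0301, 0.3142]
ee_rot: [3.142, 0.002, 3.027]
wrist_force: [-1.0, 0.4, 0.3]
width: 0.0472
finger_force: 0.0
```

```bash
python3 b.py pics/w2.png
```

```text
6.475 [0.53358873 0.03006824 0.31417039] [3.14156999e+00 1.71865378e-03 3.02657817e+00] [-0.05  0.09  1.55 -0.    1.5  -1.51]
[[ 0.     0.971  0.239  0.069]
 [ 1.    -0.    -0.    -0.001]
 [-0.     0.239 -0.971  0.019]
 [ 0.     0.     0.     1.   ]]
stud_grip [253.3 231.9] 0.94 [0.5347 0.0298 0.136 ]
well [170.2 200.1] 0.96 [ 0.5249 -0.043   0.07  ]
box [152.2 181.3] 0.67 [ 0.519 -0.084  0.   ]
plunger [254.8 200.9] 0.89 [0.5338 0.0314 0.07  ]
```

View pics/w2.png

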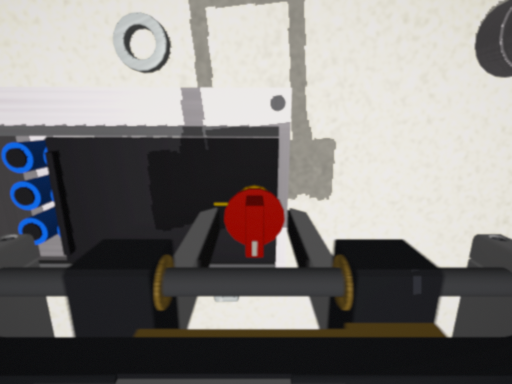

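The picture shows the stud bar at (255,230), centred between the fingers. Closing on it.

Call:
step_arm:
  commands:
    - [[-0.7, 0, 0, 0, 0, 0, 20], [0, 0, 0, 0, 0, 0, 5], [0, 0, 0, 0, 0, 0, 5], [0, 0, 0, 0, 0, 0, 5], [0, 0, 0, 0, 0, 0, 5]]

```text
time: 7.35
tool_pos: [0.534, 0.0302, 0.3132]
ee_rot: [3.141, 0.0, 3.027]
wrist_force: [-0.5, 1.5, -0.7]
width: 0.0116
finger_force: 30.0
```

Call:
step_arm:
  commands:
    - [[0, -8, 0, 0, 0, 0, 5], [0, -14, 0, 0, 0, 0, 5], [0, -14, 0, 0, 0, 0, 5], [0, -14, 0, 0, 0, 0, 5], [0, -8, 0, 0, 0, 0, 5], [0, -4, 0, 0, 0, 0, 5], [0, 0, 0, 0, 0, 0, 5]]

```text
time: 8.22
tool_pos: [0.5267, -0.0323, 0.3132]
ee_rot: [-3.14, -0.0, 3.026]
wrist_force: [-1.7, -0.6, 0.4]
width: 0.0115
finger_force: 30.0
```

Call:
step_arm:
  commands:
    - [[0, -3, 0, 0, 0, 0, 5], [0, -2, 0, 0, 0, 0, 5], [0, -1.5, 0, 0, 0, 0, 5], [0, 0, 0, 0, 0, 0, 5]]

```text
time: 8.72
tool_pos: [0.5261, -0.038, 0.3131]
ee_rot: [-3.141, -0.0, 3.027]
wrist_force: [-2.0, 2.3, 1.4]
width: 0.0117
finger_force: 30.0
```

Call:
step_arm:
  commands:
    - [[0, -1.5, 0, 0, 0, 0, 5], [0, -1, 0, 0, 0, 0, 5], [0, -1, 0, 0, 0, 0, 5], [0, 0, 0, 0, 0, 0, 5]]

```text
time: 9.22
tool_pos: [0.5258, -0.0403, 0.3131]
ee_rot: [3.138, -0.0, 3.028]
wrist_force: [-0.8, 6.9, 0.8]
width: 0.0115
finger_force: 30.0
```

Call:
step_arm:
  commands:
    - [[0, -1, 0, 0, 0, 0, 5], [0, 0, 0, 0, 0, 0, 5]]

```text
time: 9.48
tool_pos: [0.5257, -0.0408, 0.3131]
ee_rot: [3.136, -0.0, 3.028]
wrist_force: [-0.5, 9.2, 1.0]
width: 0.0118
finger_force: 30.0
```

Call:
step_arm:
  commands:
    - [[0, 2, 0, 0, 0, 0, 5], [0, 0, 1, 0, 0, 0, 5], [0, 0, 1, 0, 0, 0, 5], [0, 0, 1, 0, 0, 0, 5], [0, 0, 0, 0, 0, 0, 5]]

```text
time: 10.1
tool_pos: [0.5258, -0.0398, 0.3106]
ee_rot: [3.139, 0.0, 3.027]
wrist_force: [-1.3, 5.2, 2.9]
width: 0.0117
finger_force: 30.0
```

Call:
step_arm:
  commands:
    - [[0, 0, 2, 0, 0, 0, 5], [0, 0, 2, 0, 0, 0, 5], [0, 0, 2, 0, 0, 0, 5], [0, 0, 0, 0, 0, 0, 5]]

```text
time: 10.6
tool_pos: [0.5258, -0.0399, 0.3051]
ee_rot: [3.139, 0.0, 3.027]
wrist_force: [-2.8, 5.5, 4.1]
width: 0.0119
finger_force: 30.0
```

Call:
step_arm:
  commands:
    - [[0, 0, 1.5, 0, 0, 0, 5], [0, 0, 1.5, 0, 0, 0, 5], [0, 0, 0, 0, 0, 0, 5]]

```text
time: 10.98
tool_pos: [0.5258, -0.0398, 0.3023]
ee_rot: [3.14, 0.0, 3.027]
wrist_force: [-3.0, 6.0, 6.9]
width: 0.0117
finger_force: 30.0
```

Call:
step_arm:
  commands:
    - [[0, 0, 1, 0, 0, 0, 5], [0, 0, 1, 0, 0, 0, 5], [0, 0, 0, 0, 0, 0, 5]]

```text
time: 11.35
tool_pos: [0.5258, -0.0398, 0.3005]
ee_rot: [3.14, 0.001, 3.027]
wrist_force: [-2.8, 6.2, 6.7]
width: 0.0119
finger_force: 30.0
```

Call:
step_arm:
  commands:
    - [[0, 0, 1, 0, 0, 0, 5], [0, 0, 0, 0, 0, 0, 5]]

```text
time: 11.6
tool_pos: [0.5258, -0.0398, 0.2996]
ee_rot: [3.14, 0.001, 3.027]
wrist_force: [-3.8, 5.8, 7.6]
width: 0.0121
finger_force: 30.0
```

Call:
step_arm:
  commands:
    - [[0, 0, 1, 0, 0, 0, 5], [0, 0, 0, 0, 0, 0, 5]]

```text
time: 11.85
tool_pos: [0.5258, -0.0398, 0.2987]
ee_rot: [3.14, 0.001, 3.027]
wrist_force: [-2.5, 7.0, 6.8]
width: 0.0117
finger_force: 30.0
```

Call:
step_arm:
  commands:
    - [[0, 0, 1, 0, 0, 0, 5], [0, 0, 0, 0, 0, 0, 5]]

```text
time: 12.1
tool_pos: [0.5258, -0.0399, 0.2978]
ee_rot: [3.14, 0.001, 3.027]
wrist_force: [-3.2, 5.8, 8.1]
width: 0.0119
finger_force: 30.0
```

Call:
step_arm:
  commands:
    - [[0, 0, 1, 0, 0, 0, 5], [0, 0, 0, 0, 0, 0, 5]]

```text
time: 12.35
tool_pos: [0.5258, -0.0398, 0.2969]
ee_rot: [3.14, 0.001, 3.027]
wrist_force: [-4.2, 5.4, 8.7]
width: 0.0116
finger_force: 30.0
```

Call:
step_arm:
  commands:
    - [[0, 0, 1, 0, 0, 0, 5], [0, 0, 0, 0, 0, 0, 5]]

```text
time: 12.6
tool_pos: [0.5258, -0.0399, 0.296]
ee_rot: [3.14, 0.001, 3.027]
wrist_force: [-4.2, 6.2, 8.3]
width: 0.0114
finger_force: 30.0
```

Call:
step_arm:
  commands:
    - [[0, 0, 1, 0, 0, 0, 5], [0, 0, 0, 0, 0, 0, 5]]

```text
time: 12.85
tool_pos: [0.5258, -0.0398, 0.2951]
ee_rot: [3.14, 0.001, 3.027]
wrist_force: [-3.3, 5.8, 8.7]
width: 0.0118
finger_force: 30.0
```

Call:
step_arm:
  commands:
    - [[0, 0, 1, 0, 0, 0, 5], [0, 0, 0, 0, 0, 0, 5]]

```text
time: 13.1
tool_pos: [0.5258, -0.0398, 0.2941]
ee_rot: [3.14, 0.001, 3.027]
wrist_force: [-3.3, 6.0, 8.6]
width: 0.0118
finger_force: 30.0
```

Call:
step_arm:
  commands:
    - [[0, 0, 1, 0, 0, 0, 5], [0, 0, 0, 0, 0, 0, 5]]

```text
time: 13.35
tool_pos: [0.5258, -0.0398, 0.2932]
ee_rot: [3.14, 0.001, 3.027]
wrist_force: [-4.1, 5.8, 9.1]
width: 0.0117
finger_force: 30.0
```

Call:
step_arm:
  commands:
    - [[0, 0, 1, 0, 0, 0, 5], [0, 0, 0, 0, 0, 0, 5]]

```text
time: 13.6
tool_pos: [0.5258, -0.0398, 0.2923]
ee_rot: [3.14, 0.001, 3.027]
wrist_force: [-4.2, 7.2, 9.7]
width: 0.0112
finger_force: 30.0
```

Call:
step_arm:
  commands:
    - [[0, 0, 1, 0, 0, 0, 5], [0, 0, 0, 0, 0, 0, 5]]

```text
time: 13.85
tool_pos: [0.5258, -0.0398, 0.2914]
ee_rot: [3.14, 0.001, 3.027]
wrist_force: [-4.5, 5.4, 9.8]
width: 0.0119
finger_force: 30.0
```

Call:
step_arm:
  commands:
    - [[0, 0, 1, 0, 0, 0, 5], [0, 0, 0, 0, 0, 0, 5]]

```text
time: 14.1
tool_pos: [0.5258, -0.0398, 0.2906]
ee_rot: [3.14, 0.001, 3.027]
wrist_force: [-4.1, 6.7, 10.9]
width: 0.0119
finger_force: 30.0
```

Call:
step_arm:
  commands:
    - [[0, 0, 1, 0, 0, 0, 5], [0, 0, 0, 0, 0, 0, 5]]

```text
time: 14.35
tool_pos: [0.5257, -0.0398, 0.2905]
ee_rot: [3.14, 0.001, 3.027]
wrist_force: [-5.3, 6.6, 14.0]
width: 0.012
finger_force: 30.0
```

Call:
step_arm:
  commands:
    - [[0, 0, 0.7, 0, 0, 0, 5], [0, 0, 0, 0, 0, 0, 5]]

```text
time: 14.6
tool_pos: [0.5257, -0.0398, 0.2905]
ee_rot: [3.14, 0.002, 3.027]
wrist_force: [-6.9, 6.5, 15.6]
width: 0.0116
finger_force: 30.0
```

Solid bottom at TCP z 0.2905, with 15.6 N. Now turning while holding it in.

Call:
step_arm:
  commands:
    - [[0, 0, 0, 0, 0, 0.06, 5], [0, 0, 0, 0, 0, 0.08, 5], [0, 0, 0, 0, 0, 0.08, 5], [0, 0, 0, 0, 0, 0.08, 5], [0, 0, 0, 0, 0, 0, 5]]

```text
time: 15.22
tool_pos: [0.5257, -0.0398, 0.2905]
ee_rot: [3.139, 0.001, 2.727]
wrist_force: [-6.9, 6.7, 15.8]
width: 0.0121
finger_force: 30.0
```

```bash
python3 -c "
from h import *
o=robot.get_obs();print(o['wrist_torque'],o['wrist_force'])"
```

```text
[1.39389534 1.3698565  0.0195282 ] [-6.88581251  6.65966501 15.82030857]
```

Call:
step_arm:
  commands:
    - [[0, 0, 0, 0, 0, 0.08, 5], [0, 0, 0, 0, 0, 0.08, 5], [0, 0, 0, 0, 0, 0.08, 5], [0, 0, 0, 0, 0, 0, 5]]

```text
time: 15.72
tool_pos: [0.5257, -0.0398, 0.2905]
ee_rot: [3.139, 0.001, 2.487]
wrist_force: [-7.6, 7.0, 16.2]
width: 0.0118
finger_force: 30.0
```

```bash
python3 -c "
from h import *
o=robot.get_obs();print(o['wrist_torque'],o['wrist_force'])"
```

```text
[ 1.38127039  1.40715334 -0.03094357] [-7.63707747  6.97731291 16.19216325]
```

At 0.54 rad it is past the ridge start with little torque. Continuing.

Call:
step_arm:
  commands:
    - [[0, 0, 0, 0, 0, 0.08, 5], [0, 0, 0, 0, 0, 0.08, 5], [0, 0, 0, 0, 0, 0.08, 5], [0, 0, 0, 0, 0, 0.08, 5], [0, 0, 0, 0, 0, 0.08, 5], [0, 0, 0, 0, 0, 0, 5]]

```text
time: 16.48
tool_pos: [0.5257, -0.0399, 0.2905]
ee_rot: [3.139, -0.0, 2.087]
wrist_force: [-7.1, 6.0, 17.8]
width: 0.0119
finger_force: 30.0
```

```bash
python3 -c "
from h import *
o=robot.get_obs();print(o['wrist_torque'],o['wrist_force'])"
```

```text
[ 1.25377892  1.47493667 -0.06806332] [-7.14222208  5.9571191  17.82688121]
```

Call:
step_arm:
  commands:
    - [[0, 0, 0, 0, 0, 0.08, 5], [0, 0, 0, 0, 0, 0.08, 5], [0, 0, 0, 0, 0, 0.08, 5], [0, 0, 0, 0, 0, 0.08, 5], [0, 0, 0, 0, 0, 0.06, 5], [0, 0, 0, 0, 0, 0, 5]]

```text
time: 17.23
tool_pos: [0.5256, -0.0399, 0.2905]
ee_rot: [3.14, -0.001, 1.707]
wrist_force: [-6.1, 5.5, 17.4]
width: 0.0116
finger_force: 30.0
```

```bash
python3 -c "
from h import *
o=robot.get_obs();print(o['wrist_torque'],o['wrist_force'])"
```

```text
[ 1.2763843   1.55823992 -0.05779316] [-6.05979757  5.49375725 17.44530895]
```

Call:
step_arm:
  commands:
    - [[0, 0, 0, 0, 0, 0.04, 5], [0, 0, 0, 0, 0, 0.03, 5], [0, 0, 0, 0, 0, 0, 5]]

```text
time: 17.6
tool_pos: [0.5256, -0.0399, 0.2905]
ee_rot: [3.14, -0.001, 1.637]
wrist_force: [-6.8, 6.0, 16.8]
width: 0.0117
finger_force: 30.0
```

```bash
python3 -c "
from h import *
o=robot.get_obs();print(o['wrist_torque'],o['wrist_force'],o['ee_rot'])"
```

```text
[1.30418154 1.53141846 0.0312432 ] [-6.7548749   5.96361871 16.81794486] [ 3.13992919e+00 -1.11158556e-03  1.63730166e+00]
```

Call:
step_arm:
  commands:
    - [[0, 0, 0, 0, 0, 0.03, 5], [0, 0, 0, 0, 0, 0, 5]]

```text
time: 17.85
tool_pos: [0.5256, -0.0399, 0.2905]
ee_rot: [3.14, -0.001, 1.608]
wrist_force: [-7.2, 5.3, 16.8]
width: 0.0119
finger_force: 30.1
```

```bash
python3 -c "
from h import *
o=robot.get_obs();print(o['wrist_torque'],o['wrist_force'],o['ee_rot'])"
```

```text
[1.23298153 1.5984755  0.24832487] [-7.23040376  5.26713364 16.80782306] [ 3.13995869e+00 -9.92926583e-04  1.60801349e+00]
```

The turn reached its stop: torque rose at 1.41 rad. I'll ease up slowly with the grip kept on, to let it spring back and catch.

Call:
step_arm:
  commands:
    - [[0, 0, -1, 0, 0, 0, 5], [0, 0, -1, 0, 0, 0, 5], [0, 0, -1, 0, 0, 0, 5], [0, 0, -1, 0, 0, 0, 5], [0, 0, -1, 0, 0, 0, 5], [0, 0, 0, 0, 0, 0, 5]]

```text
time: 18.6
tool_pos: [0.5257, -0.0399, 0.2936]
ee_rot: [3.141, -0.001, 1.608]
wrist_force: [-3.6, 5.0, 9.8]
width: 0.0118
finger_force: 30.1
```

Call:
step_arm:
  commands:
    - [[0, 0, -1, 0, 0, 0, 5], [0, 0, 0, 0, 0, 0, 5]]

```text
time: 18.85
tool_pos: [0.5257, -0.0399, 0.2945]
ee_rot: [3.141, -0.001, 1.608]
wrist_force: [-3.2, 5.6, 8.3]
width: 0.012
finger_force: 30.1
```

Call:
step_arm:
  commands:
    - [[0, 0, -0.7, 0, 0, 0, 5], [0, 0, 0, 0, 0, 0, 5]]

```text
time: 19.1
tool_pos: [0.5257, -0.0399, 0.2946]
ee_rot: [3.141, -0.001, 1.608]
wrist_force: [-2.7, 5.8, 6.5]
width: 0.0119
finger_force: 30.1
```

Call:
step_arm:
  commands:
    - [[0, 0, -1, 0, 0, 0, 5], [0, 0, 0, 0, 0, 0, 20], [0, 0, 0, 0, 0, 0, 40], [0, 0, 0, 0, 0, 0, 40], [0, 0, 0, 0, 0, 0, 40], [0, 0, -20, 0, 0, 0, 40], [0, 0, -40, 0, 0, 0, 40], [0, 0, -40, 0, 0, 0, 40], [0, 0, -20, 0, 0, 0, 40], [0, 0, 0, 0, 0, 0, 40]]

```text
time: 20.35
tool_pos: [0.526, -0.0406, 0.4163]
ee_rot: [3.137, 0.001, 1.607]
wrist_force: [0.2, -0.1, -0.3]
width: 0.0396
finger_force: 0.0
```

```bash
python3 b.py pics/w3.png
```

```text
20.35 [ 0.52602893 -0.04059014  0.41631951] [3.13705289e+00 1.35652901e-03 1.60667223e+00] [-0.18  0.03  1.4  -0.    1.7  -0.22]
[[ 0.     0.971  0.24   0.069]
 [ 1.    -0.     0.     0.   ]
 [ 0.     0.24  -0.971  0.019]
 [ 0.     0.     0.     1.   ]]
stud_grip [251.  185.4] 0.64 [ 0.5234 -0.0347  0.136 ]
well [249.3 173.6] 0.92 [ 0.5202 -0.0355  0.07  ]
box [250.3 194.1] 0.77 [ 0.5219 -0.0811  0.    ]
box [317.7 171.5] 0.59 [ 0.6219 -0.0422  0.    ]
plunger [252.6 173.2] 0.89 [ 0.5241 -0.0347  0.07  ]
```

View pics/w3.png

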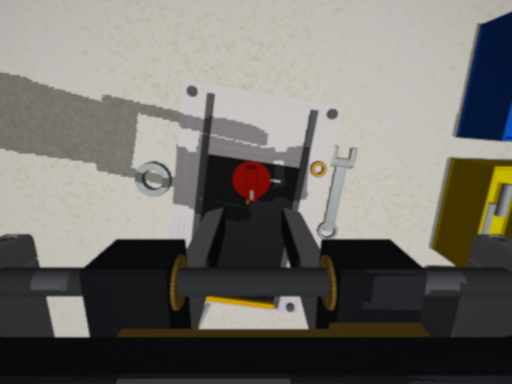

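The stud at (251,180) is turned to lie along y, down and locked. The cover is against the yellow stop, and the other parts are undisturbed. Handing in.

```bash
python3 -c "
from h import *
print(robot.close_job())"
```

```text
the job is handed in; nothing more can be done
None
```

The cover is slid shut and the stud was pushed to its solid bottom, turned clockwise to its stop at about 1.41 rad, and released to spring back about 4 mm and lock; I handed the job in at about 20 s with no verdict returned.

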